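Snap the stop clip onto the jig's rod and set it to the sample

ROBOT

A 6-joint arm with a two-finger parallel gripper is mounted at the origin on the work surface. World frame = base frame: x ahead of the robot, y to its left, z up, the work surface at z = 0. Lengths are in mm, angles in rad, forces in N, time in s.
With the tool pointing down it reaches from about 275 to 850 mm from the base axis. Payload 19 kg.
Tool frame: the origin (TCP) lies midway between the tips of the shut fingers; the grasp point (between the pads) lies 19 mm behind it (ctrl.grip_point_offset is the distance from the TCP to the grasp point, in mm); z points along the fingers, y is the direction in which the jaws open and shut (so a half turn about z gives the same grasp; the last joint's range is limited). The gripper opens to 85 mm and grips with 20 to 120 N. Pads are 22 mm wide; open, the fingers measure 114 mm over their backs; the gripper's body (76 mm by 85 mm) begins 54 mm behind the grasp point. The pads swing forward as they close: fully open they stand 13 mm farther back than shut.
Start: joints at [-1.256, 0.15, 1.437, -0, 1.554, -0.134], TCP at [249.454, -518.037, 231.267] pointing down, gripper open.
Joint ranges: [-2.8, 2.8], [-0.68, 2.1], [0.12, 2.68], [-1.39, 4.53], [0.16, 2.79], [-2.81, 2.81]. Speed limits (rad/s): [1.89, 1.89, 2.22, 3.01, 3.01, 3.01].

INTERFACE

Orientations are given as a unit quaternion [w, x, y, z].
In Python, from cell import ctrl gives the robot as it stands. The module is installed in compiled form; this text tells all that it offers. Calls block until the motion is done:
- ctrl.move_ptp(position, orientation): joint-space move of the TCP to a pose.
- ctrl.movel(position, rot=None, rate=150): straight line of the TCP; rot=None keeps the orientation; rate is the mean speed in mm/s.
- ctrl.set_joints(angles): joint-space move.
- ctrl.grip(opening, grasp_force=None): finger opening in mm; grasp_force is the grip in N (None keeps the last); returns when the fingers have stopped.
- ctrl.hold(seconds).
- ctrl.solve_ik(position, orientation): joint angles nearest the present ones, or None.
- ctrl.sense(): the state.
- ctrl.get_image(name): name is "side" or "top"; returns the picture (480x640x3 uint8, blue, green, red); there is no depth.
- ctrl.camera_model(name): a dict with "intrinsics" (3x3 intrinsics, pixels), "extrinsics" (4x4, takes a point from world to camera coordinates). Camera axes: x right, y up, looking along -z (the intrinsics and any distortion apply to the point x, -y, -z); pixel columns grow to the right and rows downward; lengths in mm; the calibration is good to about 2 mm. A picture is of the moment at which its call begins. camera_model takes no time and is no camera call.
A pose or a line that the arm cannot do raises ctrl.IKError and nothing moves.
- ctrl.close_job(): hands the job in, once; it reports no verdict.
The state is a dict: "clock": time; "q": joint angles; "dq": joint speeds; "joint_efforts": joint torques, N m; "ee_pos": TCP position; "tool_rot": TCP orientation; "ft_force": force on the tool from outside, world axes, zero at the start; "torque": the same for the moment, N m; "grip_width": finger opening in mm.
Only numpy, scipy, OpenCV 4.12 (cv2) and the standard library are available. Lean on these libraries where they do the work, as an engineer would, in place of code of your own. Each camera call takes 0.05 s, during which the arm holds its last target.

TASK

Set the length stop on the sawing jig: pick up the orange clip, press it straight down onto a bare stretch of the steel rod, a few centimetres clear of the clamped timber sample, until its black sprung arms snap under the rod and it is fully home. Then slide it along the rod until you feel it just come up against the hand-sawn end of the sample, pressing only gently, and leave it there upright and let go. Push no harder than it takes, and do not disturb the loose things on the bench.

Things in the scene. Friction and masses are not known exactly. Their poses are not given: they have to be found in the camera images.
- rod_mid (a point): Middle of the sawing jig's level steel rod, on its axis: 24 mm diameter, 340 mm of it bare between the end blocks, axis 63 mm above the bench. x runs along the rod towards the sample, y across, z up.
- jig: The sawing jig, fixed to the bench: plywood base 480 x 130 x 18 mm (from 200 mm behind its origin to 280 mm ahead along x), at each end of the rod a wooden block 26 mm long, 28 mm wide, 82 mm high. Origin under rod_mid, same axes as rod_mid.
- sample_end (a point): Where the timber sample should end (its marked length), mid-width, level with the rod's axis. It was sawn by hand: its true end face stands 0 to 10 mm farther out, to -x, so feel for it. The face looks to -x; the timber runs away along +x, parallel to the rod, beside it on its -y side, 16 to 52 mm off the rod's axis.
- sample: The dark timber sample with a pale sawn end, clamped fast on the jig's base: 200 to 210 mm long (x), 36 mm wide, 62 mm high, its top 80 mm above the bench; a bar clamp with a red grip, up to 145 mm above the bench, 25 mm from its far end. Origin 100 mm from sample_end, under it.
- clip_bore (a point): Centre of the round space in the clip that takes the rod, 17 mm above the bench as the clip stands at the start, and on the rod's axis when the clip is fully home. x is the rod's direction when fitted (either way round will do), z up. The lips first meet the rod when this point is 17 mm above the rod's axis.
- clip: Loose orange stop clip, about 90 g, 40 mm (x) by 68 mm (y), 72 mm high, standing on its feet; origin at the feet. Roof plate 12 to 19 mm above clip_bore. Stiff ears at both sides, 24 to 34 mm out in y, 3 mm below to 13 mm above clip_bore: an ear's end face, 20 mm along x from clip_bore, meets the sample. Snapping on takes 8 to 14 N, sliding 2 to 6 N.
- clip_tab (a point): Centre of the clip's upright gripping tab, 37 mm above clip_bore: 36 mm along x, 14 mm thick along y (grip across this), 36 mm high. Below the roof hang two black sprung arms with rounded lips 18 mm apart, 8 mm below clip_bore, and flared feet down to 17 mm below it.
- offcut: Loose wooden offcut, 70 x 45 x 40 mm, to be left alone; origin under its centre.
- hammer: Loose hammer lying on the bench, to be left alone; origin under its middle, handle to its -x.
- glue: Loose white glue bottle with a red cap, 48 mm diameter, 120 mm high, standing, to be left alone; origin under its centre.
Mind the look-alikes: they are no part of the job. There is more than one size of the clip; the one meant has the size given above.

How it is judged:
By the outcome, as a careful person would: the job done as asked, in the order asked, and still so for the second after the job is handed in, with the robot touching nothing.
It also fails if it takes over 48 s, if anything falls off the work surface, if the arm or the gripper's body presses on something with over 40 N, if the wrist force passes 120 N, or if a joint passes its speed limit or range.

## Working session

There is one attempt and no reset: what is moved stays moved. The work goes in short steps, each a Python script; the robot and the scene stay as the last script left them, time stands still between calls to the robot, and variables do not carry over. Pictures are saved under pics/ and viewed, and the job is handed in when it is done.

```bash
mkdir -p pics; ls
python3 - <<'E'
from cell import ctrl
import cv2,numpy as np
s=ctrl.sense();print(s['clock'],s['ee_pos'],s['tool_rot'],s['ft_force'],s['grip_width'],ctrl.grip_point_offset)
for n in ("side","top"):
    im=ctrl.get_image(n);cv2.imwrite(f"pics/{n}0.png",im)
    m=ctrl.camera_model(n);print(n,m)
E
```

```text
pics
0.0 [ 249.38257672 -517.81985179  230.65345354] [-6.35311685e-04  9.74926291e-01  2.22527120e-01 -6.56176068e-05] [-0.66090725  0.04593441  0.24974482] 85.38086009448885 18.700000000000003
side {'intrinsics': array([[586.59500843,   0.        , 317.62913214],
       [  0.        , 586.59500843, 241.07303054],
       [  0.        ,   0.        ,   1.        ]]), 'extrinsics': array([[-6.86553942e-01, -7.26909788e-01,  1.56794123e-02,
         3.22725249e+02],
       [ 5.19315877e-01, -4.75163816e-01,  7.10303011e-01,
        -3.21624955e+02],
       [-5.08875922e-01,  4.95803900e-01,  7.03721385e-01,
        -1.04445361e+03],
       [ 0.00000000e+00,  0.00000000e+00,  0.00000000e+00,
         1.00000000e+00]])}
top {'intrinsics': array([[589.2497267 ,   0.        , 317.87107665],
       [  0.        , 589.2497267 , 242.98128013],
       [  0.        ,   0.        ,   1.        ]]), 'extrinsics': array([[ 1.81439495e-02, -9.99748360e-01, -1.31914538e-02,
        -6.25404413e+00],
       [ 9.85497383e-01,  1.56558357e-02,  1.68966869e-01,
        -4.98704124e+02],
       [-1.68717827e-01, -1.60658696e-02,  9.85533451e-01,
        -1.06941129e+03],
       [ 0.00000000e+00,  0.00000000e+00,  0.00000000e+00,
         1.00000000e+00]])}
```

View pics/side0.png

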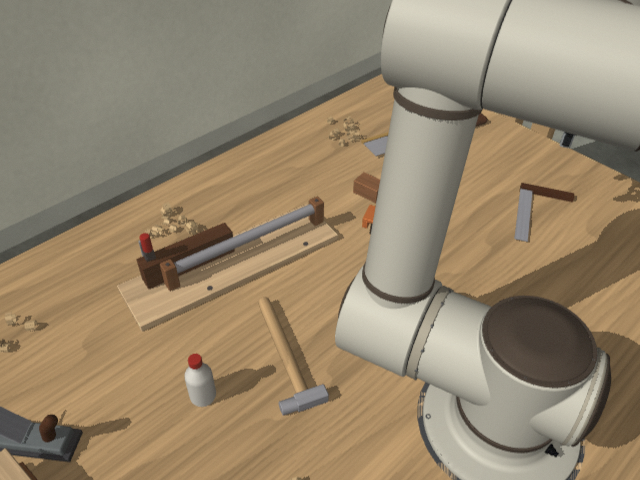

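View pics/top0.png

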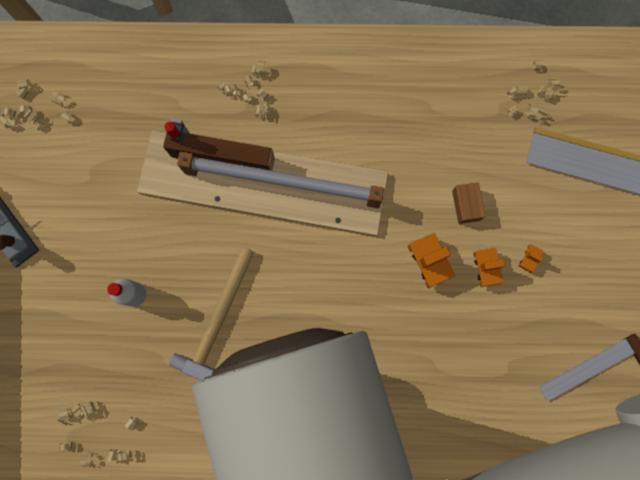

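The top view shows the jig with its rod running from (185,163) to (375,195) and the sample at (220,150). The offcut is at (469,203), the hammer at (225,310) and the glue at (125,292). The orange candidates are (431,260), (489,267) and (532,258). I'll crop and measure all three.

```bash
cat > h.py <<'E'
import cv2,numpy as np
from cell import ctrl
def ray(n,px):
    m=ctrl.camera_model(n);K=m['intrinsics'];E=m['extrinsics'];R=E[:3,:3];t=E[:3,3]
    d=np.linalg.inv(K)@[px[0],px[1],1.];d=np.array([d[0],-d[1],-d[2]])
    return -R.T@t,R.T@d
def onz(n,px,z):
    c,d=ray(n,px);return c+d*(z-c[2])/d[2]
def proj(n,p):
    m=ctrl.camera_model(n);E=m['extrinsics'];q=E[:3,:3]@np.asarray(p,float)+E[:3,3]
    u=m['intrinsics']@np.array([q[0],-q[1],-q[2]]);return u[:2]/u[2]
E
python3 - <<'E'
from h import *
im=cv2.imread('pics/top0.png')
h=cv2.cvtColor(im,cv2.COLOR_BGR2HSV)
m=cv2.inRange(h,(3,190,90),(14,255,255))
n,l,st,c=cv2.connectedComponentsWithStats(m)
for i in range(1,n):
    if st[i,4]>60:
        cnt=cv2.findContours((l==i).astype(np.uint8),0,2)[0][0]
        w=np.array([onz('top',p,35)[:2] for p in cnt[:,0]],np.float32)
        print(c[i],st[i],cv2.minAreaRect(w))
cr=cv2.resize(im[180:310,320:560],None,fx=3.3,fy=3.3,interpolation=cv2.INTER_CUBIC);cv2.imwrite('pics/cropA.png',cr)
cr=cv2.resize(im[110:240,130:400],None,fx=2.9,fy=2.9,interpolation=cv2.INTER_CUBIC);cv2.imwrite('pics/cropB.png',cr)
E
```

```text
[439.26839827 266.11255411] [420 252  34  25 231] ((457.9058837890625, -223.62147521972656), (43.068824768066406, 58.243202209472656), 16.064054489135742)
[493.74626866 272.14925373] [482 267  21  12  67] ((446.92010498046875, -324.935302734375), (21.167858123779297, 34.725502014160156), 8.316167831420898)
```

View pics/cropA.png

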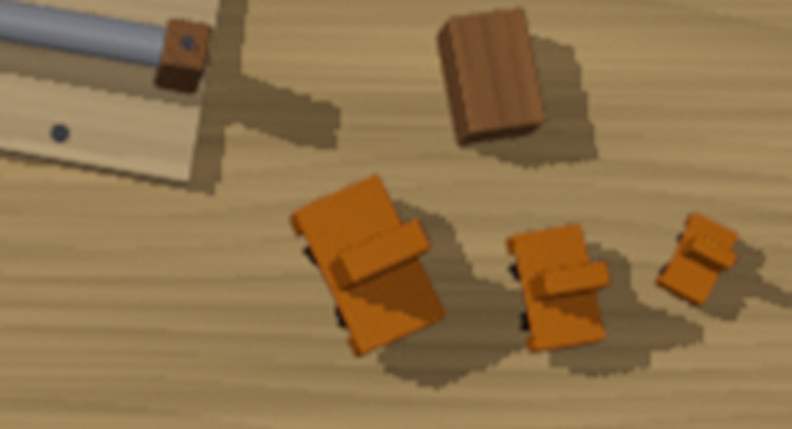

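View pics/cropB.png

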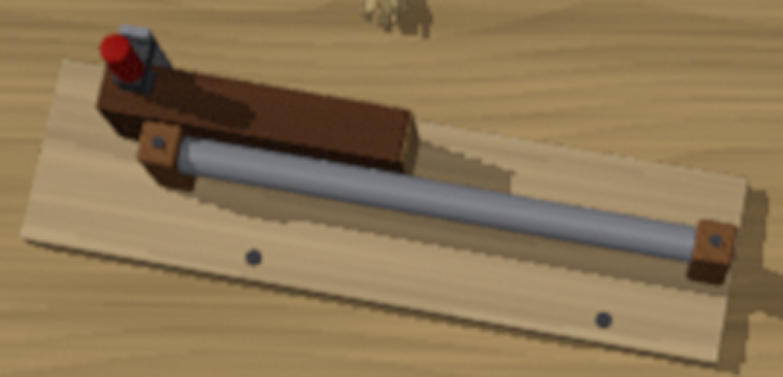

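Neither mask is clean yet. The middle clip (489,267) looks nearest to 40 x 68 mm, so I'll measure all three with a looser mask.

Run:
```python
from h import *
for n in('side','top'): print(n,ray(n,(320,240))[0])
im=cv2.imread('pics/top0.png')
h=cv2.cvtColor(im,cv2.COLOR_BGR2HSV)
for p in[(489,255),(497,272),(489,280),(425,245),(600,230),(370,170),(280,180),(270,158)]: print(p,h[p[1],p[0]])
m=cv2.inRange(h,(3,215,60),(16,255,255)); m[:,:380]=0
n,l,st,c=cv2.connectedComponentsWithStats(m)
for i in range(1,n):
    if st[i,4]>60:
        cnt=cv2.findContours((l==i).astype(np.uint8),0,2)[0][0]
        w=np.array([onz('top',p,36)[:2] for p in cnt[:,0]],np.float32)
        print(c[i],st[i],cv2.minAreaRect(w))
o=im[235:300,400:550].copy();cv2.imwrite('pics/cropC.png',cv2.resize(im[240:295,465:515],None,fx=12,fy=10.9,interpolation=cv2.INTER_NEAREST))
```

```text
side [-142.90405481  599.61177278  958.3953699 ]
top [ 311.15633265  -15.62586289 1138.12257697]
(489, 255) [ 15 233 159]
(497, 272) [ 15 234 111]
(489, 280) [ 15 228 160]
(425, 245) [ 15 230 160]
(600, 230) [ 19 113 156]
(370, 170) [ 19  88 162]
(280, 180) [110  13 120]
(270, 158) [ 16 134  80]
[431.86676536 259.5396003 ] [ 409  234   46   53 1351] ((472.80328369140625, -215.34507751464844), (88.34259796142578, 64.39518737792969), 25.360815048217773)
[531.35652174 258.53623188] [520 245  23  27 345] ((475.9179992675781, -400.87384033203125), (31.165861129760742, 45.95290756225586), 62.147037506103516)
[489.00777202 266.85233161] [474 249  30  37 772] ((460.2239074707031, -322.2453308105469), (65.96814727783203, 51.10578155517578), 9.705453872680664)
```

View pics/cropC.png

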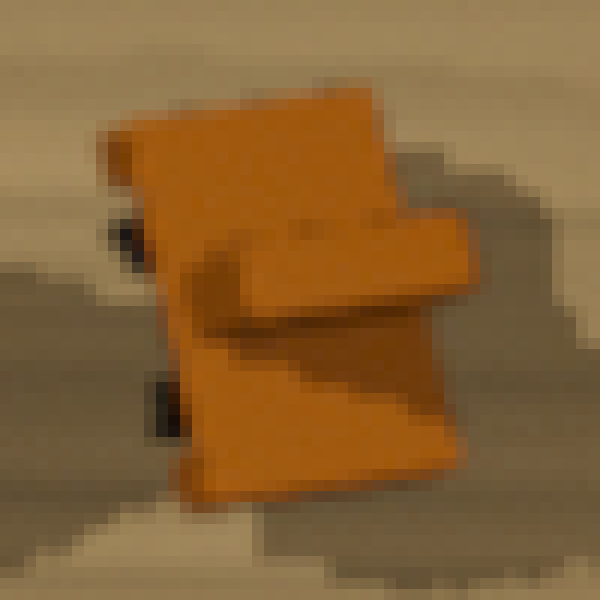

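The crop shows the middle clip with its tab's top face centred near (494,264) and its roof centred near (489,267). Measured at roof height it is about 66 mm long. The other two measure 88 and 46 mm, so the middle one is the target. Next I'll get its pose and the jig's.

Run:
```python
from h import *
f=lambda x,y:(465+x/12-.5,240+y/10.9-.5)
T=np.array([onz('top',f(*p),72)[:2] for p in[(240,243),(472,212),(478,290),(243,320)]])
R=np.array([onz('top',f(*p),36)[:2] for p in[(132,125),(378,88),(463,465),(195,500)]])
for A in(T,R):
    print(A.round(1).tolist(),A.mean(0)); e=[A[1]-A[0],A[2]-A[3],A[3]-A[0],A[2]-A[1]]
    print([ (round(np.hypot(*v),1),round(np.degrees(np.arctan2(v[1],v[0])),1)) for v in e])
# rod
im=cv2.imread('pics/top0.png');h=cv2.cvtColor(im,cv2.COLOR_BGR2HSV)
m=cv2.inRange(h,(95,0,60),(125,80,255));m[:, :180]=0;m[:,385:]=0;m[:140]=0;m[205:]=0
n,l,st,c=cv2.connectedComponentsWithStats(m);i=1+np.argmax(st[1:,4]);print(st[i],c[i])
cnt=max(cv2.findContours((l==i).astype(np.uint8),0,2)[0],key=len)
w=np.array([onz('top',p,63)[:2] for p in cnt[:,0]],np.float32);r=cv2.minAreaRect(w);print(r,cv2.boxPoints(r))
# end-block tops z=82, ids from cropB px: 130+x/2.9
g=lambda x,y:(130+x/2.9-.5,110+y/2.9-.5)
for nme,p,z in[('blkL',(162,142),82),('blkR',(715,240),82)]+[('s',q,80) for q in[(405,172),(411,112),(101,107)]]+[('base',q,18) for q in[(63,60),(22,236),(717,362),(747,180)]]:
    q=g(*p);print(nme,np.round(q,1),onz('top',q,z).round(1))
```

```text
[[463.8, -302.0], [469.6, -337.2], [456.5, -337.6], [450.8, -302.0]] [ 460.15632326 -319.69372713]
[(np.float64(35.7), np.float64(-80.6)), (np.float64(36.0), np.float64(-81.0)), (np.float64(12.9), np.float64(-179.7)), (np.float64(13.1), np.float64(-178.1))]
[[489.3, -295.3], [496.4, -334.1], [431.1, -345.1], [424.3, -303.3]] [ 460.26511605 -319.45562216]
[(np.float64(39.4), np.float64(-79.6)), (np.float64(42.3), np.float64(-80.9)), (np.float64(65.4), np.float64(-173.0)), (np.float64(66.2), np.float64(-170.4))]
[ 192  158  177   42 2013] [278.62593145 177.89816195]
((619.1572875976562, 76.97248077392578), (339.8890380859375, 23.554859161376953), 80.56631469726562) [[579.6842  -88.74331]
 [602.92053 -92.60409]
 [658.6304  242.68826]
 [635.39404 246.54904]]
blkL [185.4 158.5] [648.4 252.3  82. ]
blkR [376.1 192.3] [ 588.5 -103.9   82. ]
s [269.2 168.8] [631.1  95.   80. ]
s [271.2 148.1] [671.4  92.4  80. ]
s [164.3 146.4] [672.1 293.9  80. ]
base [151.2 130.2] [726.7 340.4  18. ]
base [137.1 190.9] [601.2 360.1  18. ]
base [376.7 234.3] [ 521.7 -110.7   18. ]
base [387.1 171.6] [ 647.5 -130.9   18. ]
```

These agree with the given sizes:

| Quantity | Measured | Expected |
|---|---|---|
| Clip centre from tab top | (460.2, -319.7) | should match the roof |
| Clip centre from roof | (460.3, -319.5) | should match the tab |
| Clip long axis (x), as yaw | -80.6° | – |
| Tab top face | 36 x 13 mm | 36 x 14 mm |
| Rod length and width | 340 x 23.6 mm | 340 x 24 mm |
| Rod middle | (619.2, 77) | – |
| Rod yaw | 80.5° (base edges and end blocks agree) | – |

The sample end sits about 20 mm ahead of the rod's middle. Next is the grasp.

```bash
cat >> h.py <<'E'
def Q(deg): a=np.radians(deg)/2; return [0,np.cos(a),np.sin(a),0]   # tool down, tool x at deg
def st(tag=''):
    s=ctrl.sense();print(tag,round(s['clock'],2),np.round(s['ee_pos'],1),'F',np.round(s['ft_force'],1),'w',round(s['grip_width'],1));return s
RM=np.array([619.0,76.5]);YAW=80.5
ux=np.array([np.cos(np.radians(YAW)),np.sin(np.radians(YAW))]);uy=np.array([-ux[1],ux[0]])
def P(x,y,z): return [*(RM+ux*x+uy*y),z]
E
python3 - <<'E'
from h import *
c=(460.2,-319.6)
for d in(99.4,-80.6):
    a=ctrl.solve_ik([*c,150],Q(d));b=ctrl.solve_ik(P(-45,0,160),Q(d-18.9));print(d,a,b)
d=-80.6
a=ctrl.solve_ik([*c,150],Q(d))
D=d if abs(a[5])<1.6 else 99.4
print('use',D)
ctrl.grip(55,60);st('open')
ctrl.move_ptp([*c,130],Q(D));st('above')
im=ctrl.get_image('side');cv2.imwrite('pics/side1.png',im);cv2.imwrite('pics/top1.png',ctrl.get_image('top'))
E
```

```text
99.4 [-7.44516143e-01  1.60840870e-01  1.59152924e+00 -4.44089210e-16
  1.38922254e+00 -9.08577093e-01] [-7.32686231e-02  2.60134774e-01  1.45090185e+00 -4.44089210e-16
  1.43055603e+00  9.25376558e-02]
-80.6 [-7.44516143e-01  1.60840870e-01  1.59152924e+00 -4.44089210e-16
  1.38922254e+00  2.23301556e+00] None
use 99.4
open 0.51 [ 249.5 -518.   231.3] F [-0.6  0.3  0.1] w 55.0
above 1.68 [ 460.  -320.4  130.4] F [ 0.4  0.9 -0.6] w 54.9
```

Run:
```python
import cv2,numpy as np
a=cv2.imread('pics/side1.png')[100:300,270:470];b=cv2.imread('pics/top1.png')[180:330,400:600]
cv2.imwrite('pics/m1.png',np.hstack([cv2.resize(a,(400,400)),cv2.resize(b,(400,300))[:300] if 0 else cv2.copyMakeBorder(cv2.resize(b,(400,300)),0,100,0,0,0)]))
```

```text
(no output)
```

View pics/m1.png

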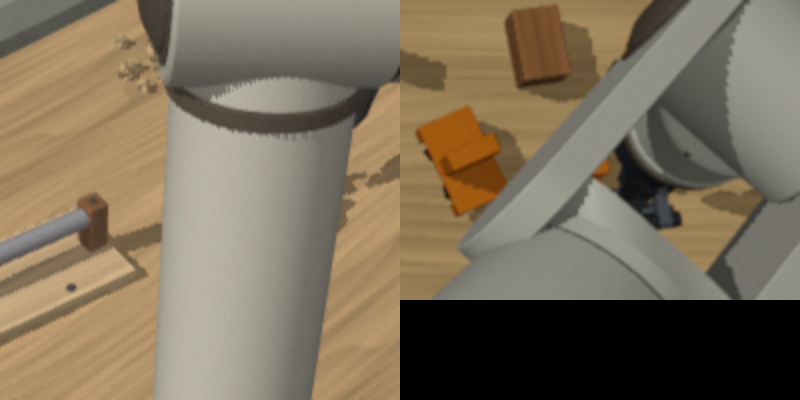

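The arm hides the clip in both views. Only a bit of orange shows, near (500,262) in the top view, beside the gripper. I'll go down while watching the force, then grip.

Run:
```python
from h import *
c=[460.2,-319.6]
ctrl.movel([*c,75],rate=100);st()
ctrl.movel([*c,40],rate=50);st('down')
ctrl.grip(5,70);s=st('gripped')
ctrl.hold(.2);s=st()
p=s['ee_pos'];
ctrl.movel([c[0],c[1],60],rate=60);st('lift')
ctrl.movel([c[0],c[1],190],rate=150);st('lift')
```

```text
2.48 [ 460.4 -319.9   75.5] F [0.4 0.4 1. ] w 55.0
down 3.33 [ 460.3 -319.7   40.2] F [0.  0.1 0.2] w 55.0
gripped 3.78 [ 460.3 -319.7   40.3] F [-0.7 -0.5  2.9] w 13.0
 3.98 [ 460.3 -319.7   40.2] F [-1.   0.5  5. ] w 12.9
lift 4.47 [ 460.3 -319.7   60.3] F [-0.1 -0.4 -1.1] w 12.9
lift 5.48 [ 459.9 -319.4  188.9] F [-0.3 -0.1 -0.3] w 13.1
```

Run:
```python
from h import *
ctrl.move_ptp(P(-45,0,160),Q(YAW));st('over rod')
ctrl.movel(P(-45,0,118),rate=100);ctrl.hold(.2);s=st('above');print(s['tool_rot'])
cv2.imwrite('pics/side2.png',ctrl.get_image('side'));cv2.imwrite('pics/top2.png',ctrl.get_image('top'))
a=cv2.imread('pics/side2.png')[130:330,120:390];b=cv2.imread('pics/top2.png')[110:240,200:400]
cv2.imwrite('pics/m2.png',np.vstack([cv2.resize(a,(405,300)),cv2.resize(b,(405,263))]))
print(proj('side',P(-45,0,63)),proj('top',P(-45,0,63)))
```

```text
over rod 6.92 [611.5  31.2 159.9] F [-0.4 -0.8 -2.1] w 13.0
above 7.68 [611.9  32.1 118.7] F [ 0.5  0.  -0.2] w 13.0
[3.74270906e-04 7.63237593e-01 6.46117702e-01 3.89961364e-04]
[263.51148755 229.54285411] [302.96890848 181.91104125]
```

View pics/side2.png

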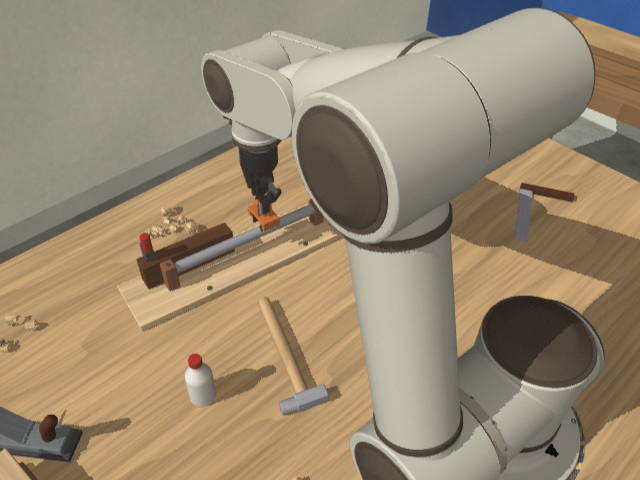

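View pics/m2.png

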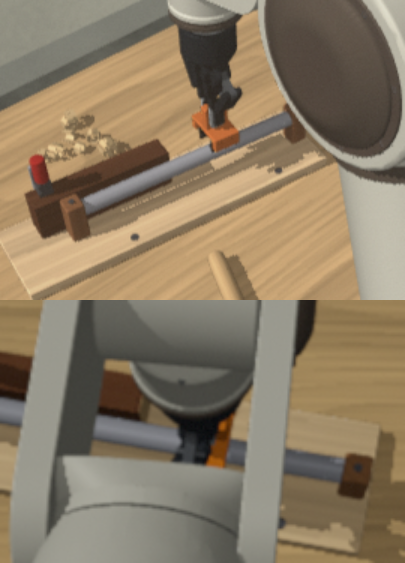

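The side view shows the clip hanging upright over the rod at (263,217), aligned with it. I'll cross-check the rod's line using the side picture.

Run:
```python
from h import *
im=cv2.imread('pics/side2.png');h=cv2.cvtColor(im,cv2.COLOR_BGR2HSV)
m=cv2.inRange(h,(95,0,60),(130,90,255));m[:, :172]=0;m[:,262:]=0;m[:200]=0;m[280:]=0
n,l,stt,c=cv2.connectedComponentsWithStats(m);i=1+np.argmax(stt[1:,4]);print(stt[i],c[i])
ys,xs=np.where(l==i)
W=np.array([onz('side',p,63)[:2] for p in zip(xs,ys)])-RM
a=W@ux;b=W@uy
for k in range(-20,150,20):
    s=b[(a>k)&(a<k+20)]
    if len(s)>5: print(k,s.min().round(1),s.max().round(1),((s.min()+s.max())/2).round(1))
cv2.imwrite('pics/c3.png',cv2.resize(im[185:250,225:300],None,fx=8,fy=8,interpolation=cv2.INTER_CUBIC))
im=cv2.imread('pics/top0.png');h=cv2.cvtColor(im,cv2.COLOR_BGR2HSV)
m=cv2.inRange(h,(95,0,60),(125,80,255));m[:, :192]=0;m[:,370:]=0;m[:140]=0;m[205:]=0
ys,xs=np.where(m>0);W=np.array([onz('top',p,63)[:2] for p in zip(xs,ys)])-RM;a=W@ux;b=W@uy
for k in range(-160,160,40):
    s=b[(a>k)&(a<k+40)]; print('top',k,s.min().round(1),s.max().round(1),np.median(s).round(1))
```

```text
[255 229   1   2   2] [255.  229.5]
top -160 -9.6 11.3 0.9
top -120 -9.6 11.6 0.9
top -80 -9.8 11.6 0.8
top -40 -10.2 11.4 0.9
top 0 -10.7 11.7 0.6
top 40 -11.8 11.6 0.1
top 80 -11.4 61.9 0.3
top 120 -11.4 11.5 0.2
```

View pics/c3.png

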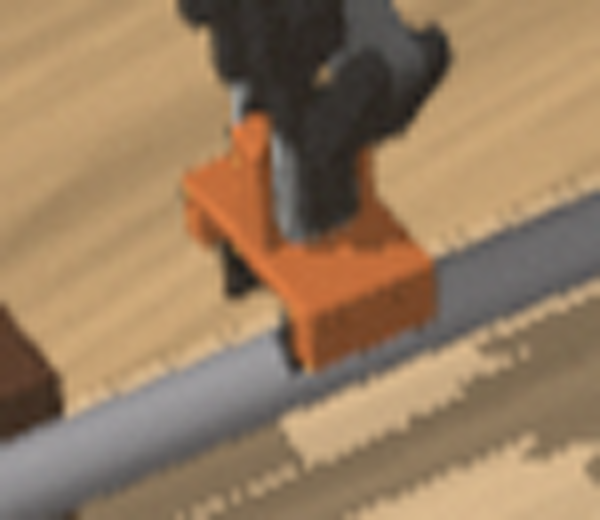

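The close crop shows the clip upright and in line with the rod. The colour mask missed the rod in this view, so I'll redo it by saturation.

Run:
```python
from h import *
im=cv2.imread('pics/side2.png');h=cv2.cvtColor(im,cv2.COLOR_BGR2HSV)
print(h[240,225],h[245,225],h[232,235],h[252,225],h[258,225])
m=cv2.inRange(h,(0,0,50),(180,75,255));m[:, :185]=0;m[:,255:]=0;m[:215]=0;m[275:]=0
n,l,s_,c=cv2.connectedComponentsWithStats(m);i=1+np.argmax(s_[1:,4]);print(s_[i],c[i])
ys,xs=np.where(l==i)
W=np.array([onz('side',p,63)[:2] for p in zip(xs,ys)])-RM;a=W@ux;b=W@uy
for k in range(-20,150,20):
    s=b[(a>k)&(a<k+20)]
    if len(s)>5: print(k,s.min().round(1),s.max().round(1),((s.min()+s.max())/2).round(1))
```

```text
[  7  21 111] [150   5 148] [ 17 105 199] [15 45 79] [ 17  89 134]
[185 228  70  43 919] [219.14907508 248.41566921]
-20 -18.1 16.4 -0.8
0 -18.0 16.6 -0.7
20 -18.8 16.5 -1.2
40 -19.2 16.0 -1.6
60 -19.1 16.8 -1.2
80 -18.3 17.1 -0.6
100 -18.6 16.8 -0.9
120 -18.2 16.0 -1.1
140 -6.5 16.8 5.2
```

Both views put the rod's axis within about 1 mm of the assumed line. Now I'll press down in small steps, watching the force.

Run:
```python
from h import *
s0=ctrl.sense()['ft_force'];st('base')
ctrl.movel(P(-45,0,105),rate=60);st()
z=105.
while z>92:
    z-=1;ctrl.movel(P(-45,0,z),rate=25);s=st(str(z))
    if s['ft_force'][2]>22 or np.hypot(*s['ft_force'][:2])>12: break
```

```text
base 7.78 [611.8  32.1 118.5] F [-0.3 -0.2 -0.5] w 12.4
 8.15 [611.3  32.1 104.4] F [-0.4 -0.3 -0.7] w 12.8
104.0 8.4 [611.6  32.1 104. ] F [ 0.4 -0.9 -1.2] w 13.2
103.0 8.65 [611.6  32.1 103.1] F [-0.1 -0.1 -0. ] w 13.1
102.0 8.9 [611.6  32.1 102.2] F [-1.7  0.4  4. ] w 12.7
101.0 9.15 [611.7  32.1 101.3] F [-1.   0.5  5.4] w 12.6
100.0 9.4 [611.8  32.1 100.5] F [-0.4  0.9  7.2] w 12.8
99.0 9.65 [611.8  32.1  99.6] F [-1.7  0.8  7.1] w 12.9
98.0 9.9 [611.9  32.1  98.7] F [-1.5 -0.1  9.4] w 13.3
97.0 10.15 [611.9  32.1  97.7] F [-2.3  1.4  9.5] w 12.9
96.0 10.4 [611.8  32.1  96.6] F [-1.3  1.   9.1] w 12.9
95.0 10.65 [611.8  32.1  95.5] F [-2.5  0.6  7.9] w 13.1
94.0 10.9 [611.8  32.1  94.5] F [-0.9  0.1  8.1] w 12.8
93.0 11.15 [611.7  32.1  93.4] F [-1.5  1.   6.6] w 12.7
92.0 11.4 [611.7  32.1  92.2] F [-2.   0.7  5.3] w 13.2
```

Run:
```python
from h import *
z=92.
while z>82:
    z-=1 if z>87 else .5;ctrl.movel(P(-45,0,z),rate=25);s=st(str(z))
    if z<90 and s['ft_force'][2]>6: break
```

```text
91.0 11.65 [611.6  32.1  91.1] F [-1.9  0.8  4.1] w 13.0
90.0 11.9 [611.5  32.1  89.8] F [-0.4  0.6  1.8] w 12.8
89.0 12.15 [611.5  32.1  88.7] F [-0.7  1.2 -1.9] w 13.2
88.0 12.4 [611.4  32.1  87.7] F [-0.3  0.3 -2.4] w 13.1
87.0 12.65 [611.4  32.1  86.7] F [-0.5 -0.4 -3.4] w 13.1
86.5 12.9 [611.5  32.1  86.4] F [-1.2  0.3 -2.3] w 13.2
86.0 13.15 [611.6  32.1  86.3] F [-4.   0.1  3.8] w 13.3
85.5 13.4 [611.6  32.1  86.3] F [-6.4  0.8  9.9] w 13.2
```

It snapped through (peak about 9.5 N) and then hit a hard stop at TCP z = 86.3, against 86 expected, so it is fully home. I'll relax the press and check the picture before sliding.

Run:
```python
from h import *
ctrl.movel(P(-45,0,86.3),rate=25);ctrl.hold(.1);st('relax')
im=ctrl.get_image('side');cv2.imwrite('pics/side4.png',im)
cv2.imwrite('pics/c4.png',cv2.resize(im[185:290,140:300],None,fx=5,fy=5,interpolation=cv2.INTER_CUBIC))
```

```text
relax 13.75 [611.6  32.1  86.4] F [-3.   0.7  3.2] w 13.0
```

View pics/c4.png

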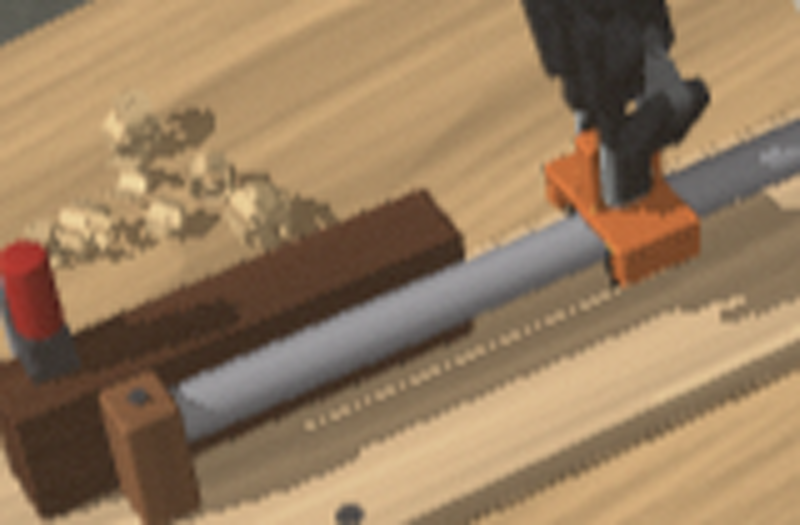

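The picture shows the clip seated over the rod, its front ear face near crop (575,215). The sample's top end corners are at crop (428,190) and (465,240), with clear space between them and the clip. I'll compute the end's position, then slide.

Run:
```python
from h import *
for p in[(428,190),(465,240)]:
    w=onz('side',(140+p[0]/5-.5,185+p[1]/5-.5),80)[:2]-RM;print(w@ux,w@uy)
x=-45.
F=[]
while x<-15:
    x+=3;ctrl.movel(P(x,0,86.3),rate=20);s=ctrl.sense();f=s['ft_force'];q=s['ee_pos'][:2]-RM
    print(round(s['clock'],2),x,'at',(q@ux).round(2),'fx',(f[:2]@ux).round(1),'fy',(f[:2]@uy).round(1),'fz',f[2].round(1))
    if len(F)>1 and f[:2]@ux< np.mean(F)-2.5: print('BUMP');break
    F.append(f[:2]@ux)
```

```text
22.519770892543026 -49.09501979075706
23.832909903014563 -12.31893536743209
14.1 -42.0 at -42.3 fx -4.5 fy 2.5 fz 1.8
14.4 -39.0 at -39.23 fx -4.7 fy 2.1 fz 1.6
14.7 -36.0 at -36.14 fx -4.2 fy 2.5 fz 1.7
15.0 -33.0 at -33.07 fx -4.7 fy 1.8 fz 1.4
15.3 -30.0 at -30.02 fx -3.4 fy 2.3 fz 1.2
15.6 -27.0 at -27.03 fx -4.1 fy 0.8 fz 1.6
15.9 -24.0 at -23.97 fx -3.8 fy 1.3 fz 1.3
16.2 -21.0 at -20.97 fx -4.3 fy 1.4 fz 2.5
16.5 -18.0 at -17.96 fx -3.8 fy 1.8 fz 2.0
16.8 -15.0 at -14.99 fx -3.4 fy 1.1 fz 2.2
```

Run:
```python
from h import *
x=-15.;F=[]
while x<12:
    d=1. if x<-4 else .4
    x+=d;ctrl.movel(P(x,0,86.3),rate=5 if d<1 else 10);s=ctrl.sense();f=[s['ft_force'][:2]@ux]
    f=s['ft_force'];q=s['ee_pos'][:2]-RM;fx=f[:2]@ux
    print(round(s['clock'],2),round(x,2),'at',(q@ux).round(2),'fx',fx.round(1),'fy',(f[:2]@uy).round(1),'fz',f[2].round(1))
    if fx< -6.3: print('BUMP');break
    if s['clock']>33: break
```

```text
17.05 -14.0 at -14.1 fx -4.9 fy 1.8 fz 1.8
17.3 -13.0 at -13.18 fx -6.1 fy 2.2 fz 2.9
17.55 -12.0 at -12.22 fx -4.8 fy 1.6 fz 1.3
17.8 -11.0 at -11.17 fx -4.7 fy 1.9 fz 2.2
18.05 -10.0 at -10.18 fx -5.1 fy 2.1 fz 2.6
18.3 -9.0 at -9.19 fx -6.0 fy 2.3 fz 1.6
18.55 -8.0 at -8.18 fx -5.6 fy 1.5 fz 2.3
18.8 -7.0 at -7.2 fx -5.2 fy 1.2 fz 2.6
19.05 -6.0 at -6.18 fx -5.2 fy 1.8 fz 2.2
19.3 -5.0 at -5.19 fx -6.1 fy 0.3 fz 1.7
19.55 -4.0 at -4.17 fx -5.4 fy 2.5 fz 2.4
19.8 -3.6 at -3.86 fx -6.1 fy 1.4 fz 2.2
20.05 -3.2 at -3.45 fx -5.1 fy 1.8 fz 2.0
20.3 -2.8 at -3.06 fx -6.3 fy 1.3 fz 2.0
BUMP
```

Sliding friction is about 5.5 N with roughly ±0.6 N of noise, so that trigger was just noise. I'll continue with a firmer test: a force rise together with growing lag.

Run:
```python
from h import *
x=-2.8
while x<12:
    x+=.4;ctrl.movel(P(x,0,86.3),rate=5);s=ctrl.sense()
    f=s['ft_force'];q=s['ee_pos'][:2]-RM;fx=f[:2]@ux
    print(round(s['clock'],2),round(x,2),'lag',(x-q@ux).round(2),'fx',fx.round(1),'fy',(f[:2]@uy).round(1),'fz',f[2].round(1),'Mz',s['torque'][2].round(2))
    if fx< -7.6: print('BUMP');break
    if s['clock']>33: break
```

```text
20.55 -2.4 lag 0.26 fx -5.2 fy 1.3 fz 2.3 Mz 0.01
20.8 -2.0 lag 0.25 fx -7.0 fy 1.6 fz 1.6 Mz 0.02
21.05 -1.6 lag 0.26 fx -6.0 fy 1.4 fz 1.5 Mz 0.05
21.3 -1.2 lag 0.25 fx -6.0 fy 1.6 fz 1.9 Mz -0.05
21.55 -0.8 lag 0.28 fx -7.2 fy 1.2 fz 1.9 Mz -0.06
21.8 -0.4 lag 0.26 fx -5.4 fy 1.9 fz 1.8 Mz 0.01
22.05 -0.0 lag 0.31 fx -6.3 fy 1.5 fz 2.6 Mz 0.0
22.3 0.4 lag 0.25 fx -6.6 fy 1.9 fz 1.4 Mz 0.0
22.55 0.8 lag 0.27 fx -5.6 fy 1.8 fz 2.7 Mz 0.03
22.8 1.2 lag 0.25 fx -5.7 fy 1.4 fz 1.6 Mz -0.02
23.05 1.6 lag 0.26 fx -6.1 fy 1.7 fz 2.1 Mz -0.04
23.3 2.0 lag 0.29 fx -5.2 fy 2.4 fz 1.7 Mz -0.05
23.55 2.4 lag 0.28 fx -5.8 fy 1.6 fz 2.2 Mz -0.01
23.8 2.8 lag 0.27 fx -6.6 fy 1.4 fz 2.3 Mz -0.0
24.05 3.2 lag 0.28 fx -7.3 fy 1.9 fz 2.3 Mz -0.03
24.3 3.6 lag 0.26 fx -6.0 fy 1.8 fz 2.5 Mz -0.02
24.55 4.0 lag 0.27 fx -6.7 fy 1.0 fz 3.0 Mz 0.05
24.8 4.4 lag 0.26 fx -5.9 fy 1.3 fz 2.4 Mz 0.0
25.05 4.8 lag 0.27 fx -6.2 fy 0.5 fz 2.2 Mz -0.0
25.3 5.2 lag 0.29 fx -6.5 fy 2.1 fz 2.1 Mz -0.03
25.55 5.6 lag 0.54 fx -7.9 fy 2.2 fz 2.2 Mz -0.1
BUMP
```

The lag doubled to 0.54 mm, and force and twist moved together, with the twist matching a push on the -y ear. One small confirming step, then a look.

Run:
```python
from h import *
def rd(t):
    L=[]
    for k in range(4):
        ctrl.hold(.02);s=ctrl.sense();f=s['ft_force'];q=s['ee_pos'][:2]-RM;L.append([q@ux,f[:2]@ux,f[:2]@uy,f[2],s['torque'][2]])
    print(t,round(s['clock'],2),np.mean(L,0).round(2))
rd('5.6');ctrl.movel(P(5.8,0,86.3),rate=3);rd('5.8')
im=ctrl.get_image('side');cv2.imwrite('pics/c5.png',cv2.resize(im[185:290,140:300],None,fx=5,fy=5,interpolation=cv2.INTER_CUBIC))
```

```text
5.6 25.62 [ 5.05 -8.27  2.07  2.65 -0.09]
5.8 25.93 [ 5.08 -9.89  2.24  2.56 -0.1 ]
```

View pics/c5.png

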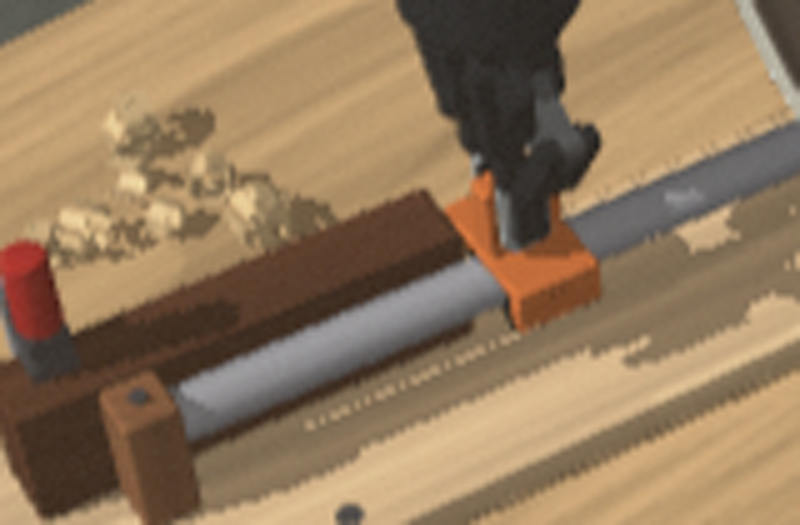

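The clip stands against the sample: the TCP is stuck at 5.08 mm while the force rises by about 4 N over sliding friction. In the picture the ear meets the sample end at crop (455,225). I'll relax the push, release and retreat straight up.

Run:
```python
from h import *
ctrl.movel(P(4.8,0,86.4),rate=5);ctrl.hold(.1);s=st('relaxed');print((s['ee_pos'][:2]-RM)@ux,s['ft_force'][:2]@ux)
ctrl.grip(40);st('open')
p=ctrl.sense()['ee_pos']
ctrl.movel(P(4.8,0,150),rate=80);st('up')
ctrl.movel(P(4.8,0,230),rate=150);st('up')
im=ctrl.get_image('side');cv2.imwrite('pics/side6.png',im);cv2.imwrite('pics/top6.png',ctrl.get_image('top'))
cv2.imwrite('pics/c6.png',cv2.resize(im[185:290,140:300],None,fx=5,fy=5,interpolation=cv2.INTER_CUBIC))
```

```text
relaxed 26.43 [619.8  81.3  86.3] F [-1.4 -2.   0.5] w 13.0
4.895936337082983 -2.2115806708455157
open 26.81 [619.9  81.4  86.5] F [ 0.9 -0.3  1. ] w 39.8
up 27.75 [619.5  81.2 149.4] F [-0.5  0.5  0.1] w 39.6
up 28.43 [619.5  81.2 228.9] F [-0.4  0.2  0.6] w 39.7
```

View pics/c6.png

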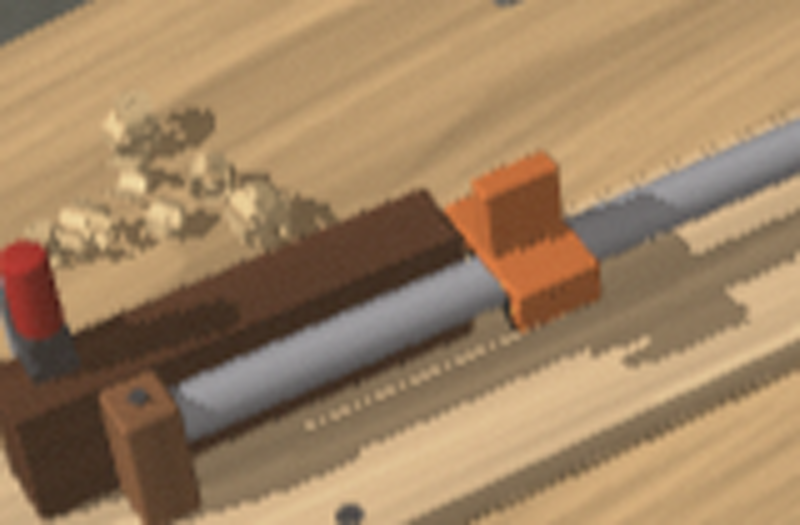

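The clip stands upright and hasn't moved from where it was before release: the front roof corner is still at crop (513,295), with the ear at the sample end. I'll move the arm clear for a check from the top.

Run:
```python
from h import *
ctrl.set_joints([-1.256,.15,1.437,0,1.554,-.134]);st('away')
im=ctrl.get_image('top');cv2.imwrite('pics/top7.png',im)
a=im[110:300,120:420];cv2.imwrite('pics/c7.png',cv2.resize(a,None,fx=2.6,fy=2.6,interpolation=cv2.INTER_CUBIC))
h=cv2.cvtColor(im,cv2.COLOR_BGR2HSV);m=cv2.inRange(h,(3,215,60),(16,255,255));m[:,400:]=0
cnt=max(cv2.findContours(m,0,2)[0],key=cv2.contourArea)
w=np.array([onz('top',p,82)[:2] for p in cnt[:,0]],np.float32);print(cv2.minAreaRect(w));a=(w-RM)@ux;print(a.min(),a.max())
s=cv2.imread('pics/side6.png');f=lambda x,y:(140+x/5-.5,185+y/5-.5)
T=np.array([onz('side',f(*p),118)[:2]-RM for p in[(470,185),(548,155),(559,170),(487,198)]]);print('tab',(T@ux).round(1),(T@uy).round(1))
d=cv2.absdiff(im,cv2.imread('pics/top0.png')).max(2)>40
n,l,q,c=cv2.connectedComponentsWithStats(d.astype(np.uint8))
print([ (c[i].round(),q[i,4]) for i in range(1,n) if q[i,4]>8])
```

```text
away 31.03 [ 250.1 -517.8  231.8] F [-0.  -0.6 -0. ] w 40.1
((617.4075317382812, 82.6430892944336), (45.030799865722656, 68.48841094970703), 80.19369506835938)
-16.853953395631066 28.24233589483416
tab [ 22.2 -14.3 -13.6  20.1] [-3.9 -2.6  8.2  7. ]
[(array([277., 176.]), np.int32(833)), (array([296., 179.]), np.int32(10)), (array([306., 205.]), np.int32(303)), (array([498., 272.]), np.int32(1549))]
```

View pics/c7.png

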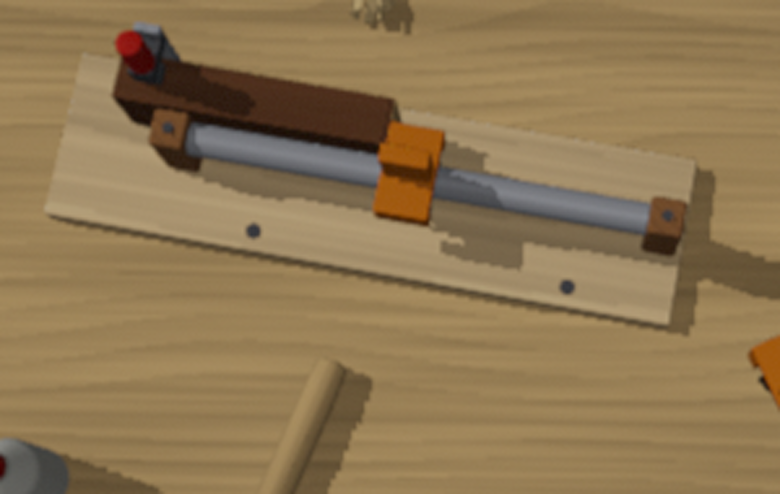

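The top view shows the clip square on the rod, with its upper ear touching the sample's end at crop (388,140). The only image changes from the start are the clip's old and new places and their shadows.

Run:
```python
from cell import ctrl
print(ctrl.close_job(),ctrl.sense()['clock'])
```

```text
the job is handed in; nothing more can be done
the job is handed in; nothing more can be done
```

The clip is on the rod, fully home and upright, resting against the sawn end of the sample. I've let go of it and handed the job in; the clock read 31 s at my last check.

- **Clip choice:** I took the middle of the three orange clips. It measured 66 x 40 mm with a 36 x 13 mm tab; the other two were about 88 and 46 mm long.
- **Snapping on:** I pressed it straight down about 45 mm clear of the sample. The force peaked near 9.5 N and dropped as the arms snapped under. It then met a firm stop at about 10 N, within 0.3 mm of the expected height.
- **Sliding to the sample:** Sliding took about 4 to 6 N. At contact the clip stopped moving, and I pushed about 4 N beyond sliding to be sure. I then eased off to about 2 N and released.
- **Last checks:** The side and top pictures show the clip square on the rod with its ear at the sample end, and it did not move on release. The top picture shows the other loose things where they were at the start.

**Disagreements:**
- The first contact trigger was only sensor noise, so I continued with a stricter test.
- The side picture put the sample end 1 to 2 mm nearer than where the clip actually met it, about what the 2 mm calibration allows.
- The gripper sprang back about 0.2 mm while easing off. I think that was give in the fingers, because the force was still towards the sample.

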